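# Pots onto their saucers, by size

### The arm

A 6-joint arm with a two-finger parallel gripper is mounted at the origin on the work surface. World frame = base frame: x ahead of the robot, y to its left, z up, the work surface at z = 0. Lengths are in m, angles in rad, forces in N, time in s.
With the tool pointing down it reaches from about 0.325 to 0.9 m from the base axis. Payload 6.1 kg.
Tool frame: the origin (TCP) lies at the very end of the fingers, on their centre line; the grasp point (between the pads) lies 19 mm behind it; z points along the fingers, y is the line along which they close (so a half turn about z gives the same grasp; the last joint's range is limited). The gripper opens to 87 mm and grips with 3 to 60 N. Pads are 19 mm wide; open, the fingers measure 117 mm over their backs; the gripper's body (75 mm by 190 mm) begins 51 mm behind the grasp point.
Start: joints at [-1.335, 0.22, 1.526, -0, 1.395, -0.126], TCP at [0.221, -0.585, 0.223] pointing down, gripper open.
Joint ranges: [-2.98, 2.98], [-0.91, 2.08], [0.09, 2.57], [-1.24, 4.39], [0.2, 2.65], [-2.68, 2.68]. Speed limits (rad/s): [2.57, 2.57, 3.01, 3.14, 3.14, 3.14].

### API

Orientations are given as a unit quaternion [x, y, z, w].
In Python, from workcell import telemetry, get_image, ticket, models gives the robot as it stands. The module is installed in compiled form; this text tells all that it offers.
- The arm moves only by the tool drive_tool, never from a script. Its argument "moves" is a list of rows, each an object with "xyz": the shift along the tool's x, y, z each as a share of 250 mm, from -1 to 1, a list of three; "roll": the turn about the tool's z as a share of 180 degrees, from -1 to 1; "jaw": the opening, from 0 (shut) to 1 (fully open). A call has 1 to 20 rows; each row shifts and turns the commanded pose from where the row before left it, along the tool's axes as they then stand; what a row does not reach is not made up. A row lasts 1/10 s, in which the tool goes at most 50 mm and 8.59 degrees, less where a joint would pass 70% of its speed; a pose out of reach is approached as far as the arm can. A call with a number of a shift or a turn outside -1 to 1 is refused whole. A call with a gripper value outside its range is refused whole. The fingers move at their own pace and stop on an object; the grip force is fixed at half the most. Time passes only in rows, so rows that do not move let the fingers close. It gives the time, the measured TCP pose, the force, the opening and the grip force at its end, in the units of the state.
- telemetry.get_obs(): the state, without advancing time (a new reading comes with each control period).
- get_image(name): name is "side" or "top"; returns a dict with "color" (400x640x3 uint8, red, green, blue), "fovy" (degrees; the focal length in pixels is half the picture's height over the tangent of half this angle, whatever the lens; pixels are square), "cx", "cy" (the principal point, pixels), "R" (3x3) and "t" (3): a world point X has camera coordinates R X + t. Camera axes: x right, y down, z forward; pixel columns grow to the right and rows downward; lengths in m; the calibration is good to about 2 mm. A picture is of the moment at which its call begins. There is no depth.
- ticket.hand_in(): hands the job in; it is judged then, once.
Trained networks look in a picture, given as the dict that the camera call returned (one of the last four; its "shot" number tells which), for a name from the list of things; names that differ only in an ending like _2 or _b are one class to them, and where a whole thing is asked for, a point or a joint stands for the part that bears it (a point fixed in the world has none). Each returns a list of dicts, best first, with "conf" (0 to 1); they miss things now and then, are a little off and sometimes report something else, mostly with a low value. They report only what shows in the picture. A call takes as long as a camera call.
- models.look_for(picture, target): "bbox" ([left, top, right, bottom] in pixels, round what is visible of it).
- models.silhouettes(picture, target): "mask" (400x640 bool, what is visible of it) and "bbox" ([left, top, right, bottom] in pixels, round what is visible of it).
The state is a dict: "t": time; "qpos": joint angles; "qvel": joint speeds; "joint_efforts": joint torques, N m; "position": TCP position; "tcp_rot": TCP orientation; "contact_force": force on the tool from outside, world axes, zero at the start; "ft_torque": the same for the moment, N m; "width": finger opening in m; "grip_force": force on a finger pad.
Only numpy, scipy, OpenCV 4.12 (cv2) and the standard library are available. Lean on these libraries where they do the work, as an engineer would, in place of code of your own. Each camera call takes 0.05 s, during which the arm holds its last target. There are 200 camera calls.

### The job

Stand the three loose terracotta pots upright, each in the middle of the saucer of its own size: smallest pot on smallest saucer, middle one on the middle saucer, largest on the largest. Finish the smallest pot first, then the middle one, and the largest last, so that the tall ones are never in the way. Terracotta chips, so set the pots down rather than dropping them, and leave the saucers and everything else on the shelf where they are.

Things in the scene. Friction and masses are not known exactly. Their poses are not given: they have to be found in the camera images.
- pot_small: The smallest of the three loose terracotta flower pots, open and standing upright (not the bigger pots lying on edge in the wooden rack at the back): 40 mm across the rim (its widest part, a straight collar 14 mm deep), 42 mm tall, tapering to 28 mm at the base, wall 5 mm, about 60 g. Origin: centre of the underside; z up the pot. Round, so its yaw means nothing.
- pot_medium: The middle-sized of the three loose terracotta flower pots, open and standing upright (not the bigger pots lying on edge in the wooden rack at the back): 52 mm across the rim (its widest part, a straight collar 16 mm deep), 52 mm tall, tapering to 36 mm at the base, wall 5 mm, about 110 g. Origin: centre of the underside; z up the pot. Round, so its yaw means nothing.
- pot_large: The largest of the three loose terracotta flower pots, open and standing upright (not the bigger pots lying on edge in the wooden rack at the back): 64 mm across the rim (its widest part, a straight collar 18 mm deep), 62 mm tall, tapering to 46 mm at the base, wall 5 mm, about 180 g. Origin: centre of the underside; z up the pot. Round, so its yaw means nothing.
- saucer_small: The smallest of the three loose round terracotta saucers: 62 mm across at the rim, 14 mm high, wall 4 mm, floor 5 mm thick (upper side flat, about 46 mm across). Origin: centre of the underside; z up. Its yaw means nothing.
- saucer_medium: The middle-sized of the three loose round terracotta saucers: 84 mm across at the rim, 14 mm high, wall 4 mm, floor 5 mm thick (upper side flat, about 68 mm across). Origin: centre of the underside; z up. Its yaw means nothing.
- saucer_large: The largest of the three loose round terracotta saucers: 110 mm across at the rim, 14 mm high, wall 4 mm, floor 5 mm thick (upper side flat, about 94 mm across). Origin: centre of the underside; z up. Its yaw means nothing.
- nursery_pot: Bystander: square black plastic nursery pot, open, 64 mm square at the rim, 58 mm tall, standing upright among the pots and saucers. Origin: centre of the underside.
- tin: Bystander: closed round aluminium tin, 73 mm across the lid, 58 mm tall, standing among the pots and saucers. Origin: centre of the underside.
- digging_fork: Bystander: stainless three-pronged hand fork with black grip, about 240 mm long, 73 mm wide over the prongs, 27 mm high, lying crosswise beyond the pots and saucers. Origin: on its underside near mid-length; x points along it to the prongs.
- bike_pump: Bystander: blue plastic bike pump, about 265 mm long, 70 mm wide at its handle, 34 mm high, lying lengthwise at the left (+y) side. Origin: on its underside near mid-length; x points along it away from the handle.

How it is judged:
By the outcome, as a careful person would: the job done as asked, in the order asked, and still so for the second after the job is handed in, with the robot touching nothing.
It also fails if it takes over 90 s, if anything falls off the work surface, if the arm or the gripper's body presses on something with over 40 N, if the wrist force passes 120 N, or if a joint passes its speed limit or range.

## Working session

There is one attempt and no reset: what is moved stays moved. The work goes in short steps, Python scripts to look and compute and a tool call to move; the robot and the scene stay as the last step left them, time stands still between calls to the robot, and variables do not carry over. Pictures are saved under pics/ and viewed, at most 14 in all, crops included, and the job is handed in when it is done.

Besides the shell and the picture viewer there is one more tool, called as name(argument=value, ...) on one line, values as JSON. drive_tool: Moves the arm, as the interface text tells. Shift numbers are shares of 250 mm and turn numbers shares of 180 degrees, none past 1 either way. Its arguments: {"type":"object","properties":{"moves":{"type":"array","items":{"type":"object","properties":{"xyz":{"type":"array","items":{"type":"number","minimum":-1,"maximum":1}},"roll":{"type":"number","minimum":-1,"maximum":1},"jaw":{"type":"number"}}}}},"required":["moves"]}

```bash
mkdir -p pics
cat > h.py <<'E'
import numpy as np, cv2
from workcell import telemetry, get_image, ticket, models
def save(p,n): cv2.imwrite('pics/'+n+'.png',p['color'][:,:,::-1])
def f(p): return 200/np.tan(np.radians(p['fovy'])/2)
def ray(p,u,v,z):
    d=np.array([(u-p['cx'])/f(p),(v-p['cy'])/f(p),1]); R=np.array(p['R']);t=np.array(p['t'])
    c=-R.T@t; w=R.T@d; return c+w*(z-c[2])/w[2]
def proj(p,X):
    c=np.atleast_2d(X)@np.array(p['R']).T+np.array(p['t']); return np.c_[c[:,0]/c[:,2]*f(p)+p['cx'],c[:,1]/c[:,2]*f(p)+p['cy']]
E
python3 - <<'E'
from h import *
o=telemetry.get_obs(); print(o['t'],o['position'],o['tcp_rot'],o['width'])
for n in('top','side'):
    p=get_image(n); save(p,n+'0'); print(n,p['fovy'],p['cx'],p['cy'],-np.array(p['R']).T@p['t'], np.round(p['R'],3).tolist())
    for k in 'pot_small pot_medium pot_large saucer_small saucer_medium saucer_large nursery_pot tin'.split():
        print(k,[(round(float(d['conf']),2),np.round(d['bbox']).tolist()) for d in models.look_for(p,k)[:3]])
E
```

```text
0.0 [ 0.2210665  -0.58392879  0.22141557] [ 9.83684712e-01  1.79898358e-01 -6.09120080e-05 -9.82184812e-04] 0.08655954285812408
top 55.25839693979175 316.8759024797013 197.61766773076153 [0.39760101 0.13077242 1.04179691] [[-0.012, -1.0, 0.022], [-0.983, 0.008, -0.182], [0.182, -0.023, -0.983]]
pot_small [(0.46, [399.0, 252.0, 413.0, 261.0])]
pot_medium [(0.88, [392.0, 184.0, 407.0, 199.0])]
pot_large [(0.33, [147.0, 184.0, 173.0, 281.0])]
saucer_small [(0.74, [227.0, 188.0, 250.0, 208.0])]
saucer_medium [(0.82, [442.0, 180.0, 473.0, 208.0])]
saucer_large [(0.61, [298.0, 164.0, 336.0, 205.0])]
nursery_pot []
tin [(0.56, [297.0, 234.0, 321.0, 265.0])]
side 44.10244435119217 327.97498749892463 202.6046393436384 [0.14789798 1.05467094 0.66806904] [[-0.919, -0.394, -0.023], [-0.184, 0.478, -0.859], [0.35, -0.785, -0.512]]
pot_small [(0.48, [405.0, 170.0, 418.0, 187.0])]
pot_medium [(0.68, [340.0, 163.0, 361.0, 182.0])]
pot_large [(0.8, [411.0, 134.0, 433.0, 164.0])]
saucer_small [(0.79, [265.0, 256.0, 294.0, 276.0])]
saucer_medium []
saucer_large [(0.64, [289.0, 200.0, 330.0, 226.0])]
nursery_pot [(0.96, [326.0, 248.0, 368.0, 301.0])]
tin [(0.66, [362.0, 208.0, 394.0, 244.0])]
```

View pics/top0.png

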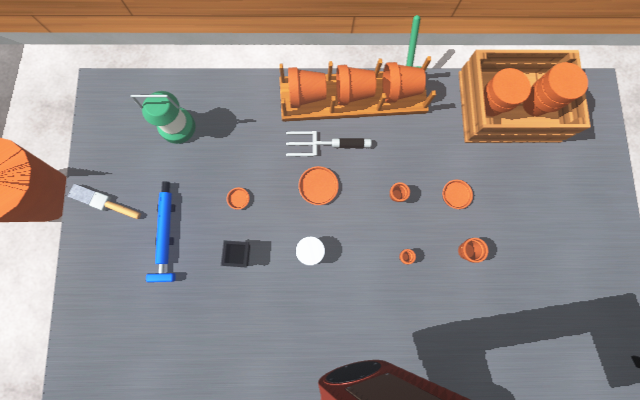

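View pics/side0.png

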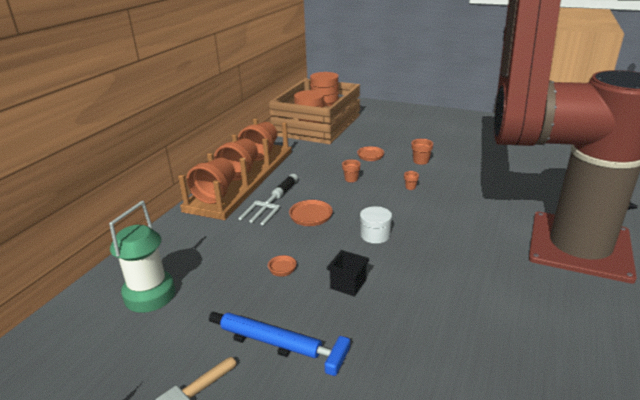

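The top view shows the small pot at (408,257), the medium pot at (400,192) and the large pot at (474,250). The saucers are small (238,198), large (319,186) and medium (458,194), and the side view agrees. Next I fit the known shapes to the terracotta colour in both views.

```bash
cat > fit.py <<'E'
from h import *
from scipy.optimize import minimize
D={'pot_small':(20,14,42,14),'pot_medium':(26,16,52,18),'pot_large':(32,18,62,23),'saucer_small':(31,4,14,27),'saucer_medium':(42,4,14,38),'saucer_large':(55,4,14,51)}
a=np.linspace(0,2*np.pi,60,endpoint=False)
def pts(k,x,y,z0=0):
    R,c,H,b=np.array(D[k])/1000
    return np.vstack([np.c_[x+r*np.cos(a),y+r*np.sin(a),np.full(60,z0+z)] for r,z in((R,H),(R,H-c),(b,0))])
def mask(p):
    i=p['color'].astype(int); r,g,b=i[...,0],i[...,1],i[...,2]
    return ((r-b>25)&(r>1.6*b)&(r>1.3*g)).astype(np.uint8)
S=8
def fit(ps,k,x0,z0=0):
    tot=[]
    ms=[]
    for p in ps:
        u,v=proj(p,[[*x0,z0+.02]])[0].astype(int); w=45
        u0,v0=max(u-w,0),max(v-w,0); m=mask(p)[v0:v0+2*w,u0:u0+2*w]
        # keep the component with most overlap with the starting guess
        h=cv2.convexHull((proj(p,pts(k,*x0,z0))-[u0,v0]).astype(np.float32)).astype(np.int32)
        g=np.zeros_like(m); cv2.fillConvexPoly(g,h,1)
        n,l=cv2.connectedComponents(m); c=np.bincount(l[g>0],minlength=n); c[0]=0
        m=(l==c.argmax()).astype(np.uint8)
        q=np.zeros_like(m); cs,_=cv2.findContours(m,cv2.RETR_EXTERNAL,2); cv2.drawContours(q,cs,-1,1,-1)
        ms.append((p,u0,v0,cv2.resize(q,None,fx=S,fy=S,interpolation=cv2.INTER_NEAREST)))
    def cost(x):
        s=0
        for p,u0,v0,m in ms:
            h=cv2.convexHull(((proj(p,pts(k,*x,z0))-[u0,v0]+.5)*S).astype(np.float32)).astype(np.int32)
            g=np.zeros_like(m); cv2.fillConvexPoly(g,h,1)
            s+=1-(g&m).sum()/(g|m).sum()
        return s/len(ms)
    x0=np.array(x0)
    r=minimize(cost,x0,method='Nelder-Mead',options=dict(initial_simplex=[x0,x0+[.012,0],x0+[0,.012]],xatol=1e-4))
    return r.x,1-r.fun
E
python3 - <<'E'
from fit import *
T,Sd=get_image('top'),get_image('side')
G={'pot_small':(408,257),'pot_medium':(400,192),'pot_large':(474,250),'saucer_small':(238,198),'saucer_medium':(458,194),'saucer_large':(319,186)}
for k,g in G.items():
    x0=ray(T,*g,.02 if 'pot' in k else .01)[:2]
    for ps in([T],[Sd],[T,Sd]):
        x,i=fit(ps,k,x0); print(k,np.round(x*1000,1),round(i,3))
for k,g in {'nursery':(235,252),'tin':(310,250),'fork':(330,143)}.items(): print(k,ray(T,*g,.058 if k!='fork' else .02)[:2].round(3))
E
```

```text
pot_small [ 426.6 -128.3] 0.935
pot_small [ 425.3 -128.7] 0.902
pot_small [ 426.2 -128.4] 0.912
pot_medium [ 597.  -114.2] 0.945
pot_medium [ 595.5 -113.7] 0.905
pot_medium [ 596.5 -114.4] 0.921
pot_large [ 440.3 -299.1] 0.956
pot_large [ 438.8 -299.1] 0.915
pot_large [ 439.9 -299.4] 0.932
saucer_small [589.2 322.3] 0.948
saucer_small [587.7 321.7] 0.935
saucer_small [588.6 322.2] 0.936
saucer_medium [ 595.8 -282.4] 0.962
saucer_medium [ 595.7 -283.9] 0.932
saucer_medium [ 595.8 -282.8] 0.946
saucer_large [623.7 102. ] 0.974
saucer_large [622.3 102. ] 0.958
saucer_large [623.2 101.8] 0.962
nursery [0.441 0.317]
tin [0.444 0.127]
fork [0.742 0.068]
```

drive_tool(moves=[{"xyz": [0,0,0],"roll": 0.0384,"jaw": 1},{"xyz": [0,0,0],"roll": 0.0384,"jaw": 1},{"xyz": [0,0,0],"roll": 0.0384,"jaw": 1},{"xyz": [0,0,0],"roll": 0,"jaw": 1},{"xyz": [0.07,-0.15,0],"roll": 0,"jaw": 1},{"xyz": [0.07,-0.15,0],"roll": 0,"jaw": 1},{"xyz": [0.07,-0.15,0],"roll": 0,"jaw": 1},{"xyz": [0.07,-0.15,0],"roll": 0,"jaw": 1},{"xyz": [0.07,-0.15,0],"roll": 0,"jaw": 1},{"xyz": [0.07,-0.15,0],"roll": 0,"jaw": 1},{"xyz": [0.07,-0.15,0],"roll": 0,"jaw": 1},{"xyz": [0.07,-0.15,0],"roll": 0,"jaw": 1},{"xyz": [0.07,-0.15,0],"roll": 0,"jaw": 1},{"xyz": [0.07,-0.15,0],"roll": 0,"jaw": 1},{"xyz": [0.07,-0.15,0],"roll": 0,"jaw": 1},{"xyz": [0,0,0],"roll": 0,"jaw": 1},{"xyz": [0,0,0],"roll": 0,"jaw": 1},{"xyz": [0,0,0],"roll": 0,"jaw": 1}])

```text
t: 2.8
position: [0.4135, -0.1729, 0.2226]
tcp_rot: [1.0, 0.0, -0.0, 0.0]
contact_force: [-0.4, -0.8, 0.3]
width: 0.0868
grip_force: 0.0
```

drive_tool(moves=[{"xyz": [0.025,-0.089,0],"jaw": 1},{"xyz": [0.025,-0.089,0],"jaw": 1},{"xyz": [0,0,0.12],"jaw": 1},{"xyz": [0,0,0.12],"jaw": 1},{"xyz": [0,0,0.12],"jaw": 1},{"xyz": [0,0,0.12],"jaw": 1},{"xyz": [0,0,0.12],"jaw": 1},{"xyz": [0,0,0],"jaw": 1},{"xyz": [0,0,0],"jaw": 1}])

```text
validation failed for argument at $.mo...
```

drive_tool(moves=[{"xyz": [0.025,-0.089,0],"roll": 0,"jaw": 1},{"xyz": [0.025,-0.089,0],"roll": 0,"jaw": 1},{"xyz": [0,0,0.12],"roll": 0,"jaw": 1},{"xyz": [0,0,0.12],"roll": 0,"jaw": 1},{"xyz": [0,0,0.12],"roll": 0,"jaw": 1},{"xyz": [0,0,0.12],"roll": 0,"jaw": 1},{"xyz": [0,0,0.12],"roll": 0,"jaw": 1},{"xyz": [0,0,0],"roll": 0,"jaw": 1},{"xyz": [0,0,0],"roll": 0,"jaw": 1}])

```text
t: 3.7
position: [0.4258, -0.1285, 0.0727]
tcp_rot: [1.0, -0.001, -0.001, -0.0]
contact_force: [0.5, -0.8, 0.5]
width: 0.087
grip_force: 0.0
```

drive_tool(moves=[{"xyz": [0,0,0.08],"roll": 0,"jaw": 1},{"xyz": [0,0,0.08],"roll": 0,"jaw": 1},{"xyz": [0,0,0.046],"roll": 0,"jaw": 1},{"xyz": [0,0,0.02],"roll": 0,"jaw": 1},{"xyz": [0,0,0],"roll": 0,"jaw": 1},{"xyz": [0,0,0],"roll": 0,"jaw": 0.6},{"xyz": [0,0,0],"roll": 0,"jaw": 0.5},{"xyz": [0,0,0],"roll": 0,"jaw": 0.45},{"xyz": [0,0,0],"roll": 0,"jaw": 0.3},{"xyz": [0,0,0],"roll": 0,"jaw": 0.2},{"xyz": [0,0,0],"roll": 0,"jaw": 0.2},{"xyz": [0,0,0],"roll": 0,"jaw": 0.2},{"xyz": [0,0,0],"roll": 0,"jaw": 0.2}])

```text
t: 5.0
position: [0.4263, -0.1276, 0.0161]
tcp_rot: [1.0, -0.0, 0.0, 0.0]
contact_force: [-0.4, -0.5, 0.3]
width: 0.0371
grip_force: 29.7
```

drive_tool(moves=[{"xyz": [0,0,-0.03],"roll": 0,"jaw": 0.2},{"xyz": [0,0,-0.06],"roll": 0,"jaw": 0.2},{"xyz": [0,0,-0.08],"roll": 0,"jaw": 0.2},{"xyz": [0,0,-0.08],"roll": 0,"jaw": 0.2},{"xyz": [0,0,-0.08],"roll": 0,"jaw": 0.2},{"xyz": [0,0,-0.07],"roll": 0,"jaw": 0.2},{"xyz": [0,0,0],"roll": 0,"jaw": 0.2},{"xyz": [0,0,0],"roll": 0,"jaw": 0.2}])

```text
t: 5.8
position: [0.4263, -0.1276, 0.1161]
tcp_rot: [1.0, -0.0, 0.0, 0.0]
contact_force: [0.3, 0.1, -0.8]
width: 0.0376
grip_force: 29.8
```

Run:
```python
from h import *
o=telemetry.get_obs(); print(o['position'],o['width'],o['grip_force'],o['contact_force'])
p=get_image('side'); t=get_image('top')
def crop(p,n,X,w=50):
    u,v=proj(p,[X])[0].astype(int); c=p['color'][max(v-w,0):v+w,max(u-w,0):u+w]
    return cv2.resize(c,(400,400),interpolation=cv2.INTER_CUBIC)[:,:,::-1]
X=o['position']; cv2.imwrite('pics/g1.png',np.hstack([crop(p,'',X),crop(t,'',X)]))
```

```text
[ 0.4263409  -0.12758885  0.11610658] 0.037556336595091507 29.784480584057746 [ 0.25052436  0.07819854 -0.83452403]
```

View pics/g1.png

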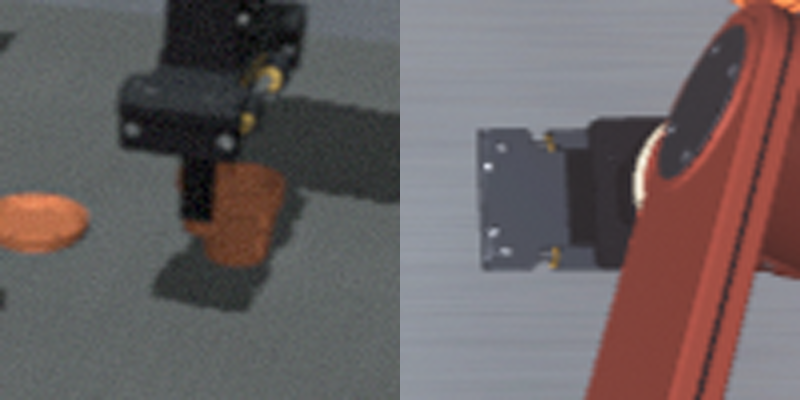

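Run:
```python
from fit import *
o=telemetry.get_obs();X=o['position']
p=get_image('side'); im=p['color'].copy()
u,v=proj(p,[X])[0].astype(int);w=50;s=8
c=cv2.resize(im[v-w:v+w,u-w:u+w],None,fx=6,fy=6,interpolation=cv2.INTER_CUBIC)[:,:,::-1].copy()
def dr(P,col):
    for q in (proj(p,P)-[u-w,v-w]+.5)*6: cv2.circle(c,tuple(int(i) for i in q),1,col,-1)
dr(pts('pot_small',X[0],X[1],X[2]-.016),(0,255,0))
# expected finger end corners at TCP height, pads 19 wide
for sy in(1,-1): dr([[X[0]+dx,X[1]+sy*(.0188+e),X[2]] for dx in(-.0095,.0095) for e in(0,.015)],(255,255,0))
dr([X],(255,0,255))
cv2.imwrite('pics/g2.png',c)
```

```text
(no output)
```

View pics/g2.png

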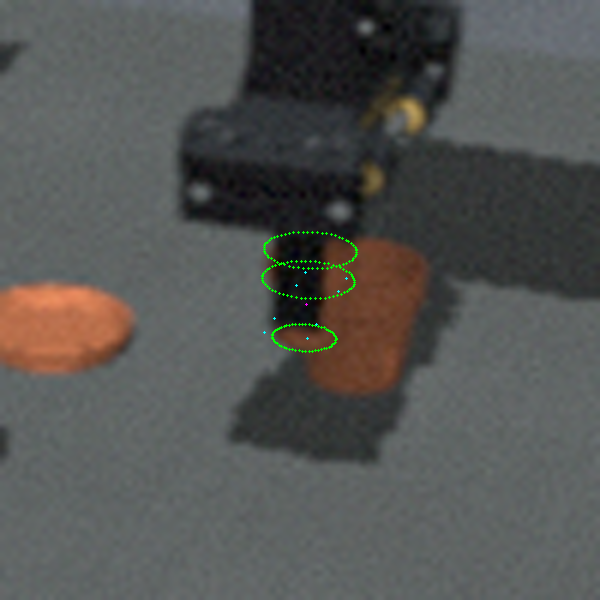

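Only the base of the held pot shows, at about (290,340) in the crop and under the near finger, and it matches the predicted outline. The big orange shape at (365,315) is the large pot standing behind it. Next I carry the small pot to its saucer.

drive_tool(moves=[{"xyz": [0.02,-0.05,0],"roll": 0,"jaw": 0.2},{"xyz": [0.034,-0.1,0],"roll": 0,"jaw": 0.2},{"xyz": [0.054,-0.15,0],"roll": 0,"jaw": 0.2},{"xyz": [0.054,-0.15,0],"roll": 0,"jaw": 0.2},{"xyz": [0.054,-0.15,0],"roll": 0,"jaw": 0.2},{"xyz": [0.054,-0.15,0],"roll": 0,"jaw": 0.2},{"xyz": [0.054,-0.15,0],"roll": 0,"jaw": 0.2},{"xyz": [0.054,-0.15,0],"roll": 0,"jaw": 0.2},{"xyz": [0.054,-0.15,0],"roll": 0,"jaw": 0.2},{"xyz": [0.054,-0.15,0],"roll": 0,"jaw": 0.2},{"xyz": [0.054,-0.15,0],"roll": 0,"jaw": 0.2},{"xyz": [0.054,-0.15,0],"roll": 0,"jaw": 0.2},{"xyz": [0.034,-0.1,0],"roll": 0,"jaw": 0.2},{"xyz": [0.02,-0.05,0],"roll": 0,"jaw": 0.2},{"xyz": [0,0,0],"roll": 0,"jaw": 0.2},{"xyz": [0,0,0],"roll": 0,"jaw": 0.2}])

```text
t: 7.55
position: [0.5874, 0.3219, 0.1145]
tcp_rot: [1.0, 0.0, -0.001, 0.001]
contact_force: [0.7, -1.8, -1.1]
width: 0.0373
grip_force: 29.8
```

Run:
```python
from fit import *
o=telemetry.get_obs();X=o['position'];print(X,o['width'])
p=get_image('side'); save(p,'s2'); im=p['color']
u,v=proj(p,[X])[0].astype(int);w=50
c=cv2.resize(im[v-w:v+w,u-w:u+w],None,fx=6,fy=6,interpolation=cv2.INTER_CUBIC)[:,:,::-1].copy()
for q in (proj(p,pts('pot_small',X[0],X[1],X[2]-.016))-[u-w,v-w]+.5)*6: cv2.circle(c,tuple(int(i) for i in q),1,(0,255,0),-1)
cv2.imwrite('pics/g3.png',c)
t=get_image('top')
for ps in([t],[p]): print(fit(ps,'saucer_small',(.5886,.3222)))
```

```text
[0.58742037 0.32186296 0.11445819] 0.03726639394625967
(array([0.53763762, 0.32580845]), np.float64(0.11276631158455397))
(array([0.58749599, 0.32172943]), np.float64(0.9385403726708075))
```

View pics/g3.png

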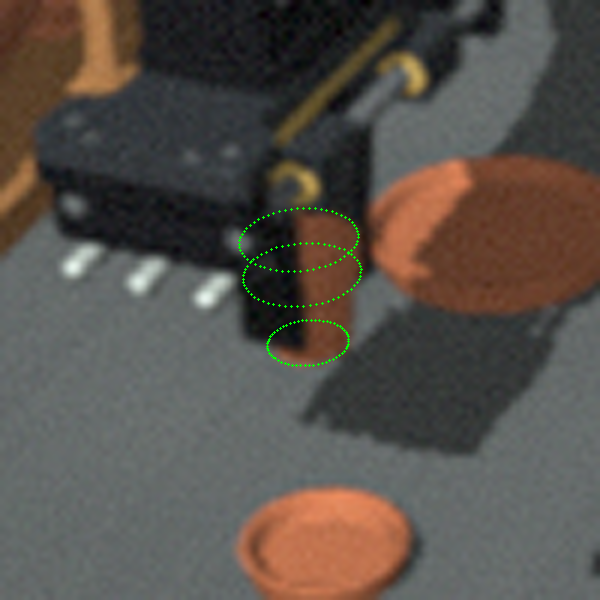

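The held pot at (310,290) matches the predicted outline and is upright. I lower it slowly onto the saucer.

drive_tool(moves=[{"xyz": [0.005,0,0.04],"roll": 0,"jaw": 0.2},{"xyz": [0,0,0.08],"roll": 0,"jaw": 0.2},{"xyz": [0,0,0.08],"roll": 0,"jaw": 0.2},{"xyz": [0,0,0.08],"roll": 0,"jaw": 0.2},{"xyz": [0,0,0.04],"roll": 0,"jaw": 0.2},{"xyz": [0,0,0.02],"roll": 0,"jaw": 0.2},{"xyz": [0,0,0.02],"roll": 0,"jaw": 0.2},{"xyz": [0,0,0],"roll": 0,"jaw": 0.2},{"xyz": [0,0,0],"roll": 0,"jaw": 0.2},{"xyz": [0,0,0],"roll": 0,"jaw": 0.2}])

```text
t: 8.65
position: [0.5902, 0.3227, 0.0271]
tcp_rot: [1.0, -0.0, 0.001, -0.0]
contact_force: [0.6, -1.1, -0.2]
width: 0.0377
grip_force: 29.8
```

drive_tool(moves=[{"xyz": [-0.003,0,0.004],"roll": 0,"jaw": 0.2},{"xyz": [0,0,0.004],"roll": 0,"jaw": 0.2},{"xyz": [0,0,0],"roll": 0,"jaw": 0.2}])

```text
t: 8.95
position: [0.5887, 0.3224, 0.024]
tcp_rot: [1.0, -0.0, -0.0, 0.0]
contact_force: [-0.1, -0.4, -0.6]
width: 0.0372
grip_force: 29.8
```

drive_tool(moves=[{"xyz": [0,0,0.004],"roll": 0,"jaw": 0.2},{"xyz": [0,0,0],"roll": 0,"jaw": 0.2}])

```text
t: 9.15
position: [0.5887, 0.3224, 0.0228]
tcp_rot: [1.0, -0.0, -0.0, 0.0]
contact_force: [-0.0, -0.0, -0.7]
width: 0.0374
grip_force: 29.8
```

drive_tool(moves=[{"xyz": [0,0,0.004],"roll": 0,"jaw": 0.2},{"xyz": [0,0,0],"roll": 0,"jaw": 0.2}])

```text
t: 9.35
position: [0.5888, 0.3224, 0.0219]
tcp_rot: [1.0, -0.0, -0.0, 0.0]
contact_force: [-0.4, 0.5, -0.9]
width: 0.0374
grip_force: 29.8
```

drive_tool(moves=[{"xyz": [0,0,0.002],"roll": 0,"jaw": 0.2},{"xyz": [0,0,0],"roll": 0,"jaw": 0.2}])

```text
t: 9.55
position: [0.5888, 0.3224, 0.0215]
tcp_rot: [1.0, -0.0, -0.0, 0.0]
contact_force: [0.3, 0.4, -1.0]
width: 0.0374
grip_force: 29.8
```

drive_tool(moves=[{"xyz": [0,0,0.002],"roll": 0,"jaw": 0.2},{"xyz": [0,0,0],"roll": 0,"jaw": 0.2}])

```text
t: 9.75
position: [0.589, 0.3224, 0.0212]
tcp_rot: [1.0, -0.0, 0.0, -0.0]
contact_force: [-0.2, -0.6, 0.1]
width: 0.0372
grip_force: 29.8
```

drive_tool(moves=[{"xyz": [0,0,0.001],"roll": 0,"jaw": 0.2},{"xyz": [0,0,0],"roll": 0,"jaw": 0.46},{"xyz": [0,0,0],"roll": 0,"jaw": 0.55},{"xyz": [0,0,0],"roll": 0,"jaw": 0.8},{"xyz": [0,0,0],"roll": 0,"jaw": 1},{"xyz": [0,0,0],"roll": 0,"jaw": 1},{"xyz": [0,0,-0.03],"roll": 0,"jaw": 1},{"xyz": [0,0,-0.08],"roll": 0,"jaw": 1},{"xyz": [0,0,-0.12],"roll": 0,"jaw": 1},{"xyz": [0,0,-0.12],"roll": 0,"jaw": 1},{"xyz": [0,0,-0.05],"roll": 0,"jaw": 1},{"xyz": [0,0.1,0],"roll": 0,"jaw": 1},{"xyz": [0,0.15,0],"roll": 0,"jaw": 1},{"xyz": [0,0.15,0],"roll": 0,"jaw": 1},{"xyz": [0,0.15,0],"roll": 0,"jaw": 1},{"xyz": [0,0.15,0],"roll": 0,"jaw": 1},{"xyz": [0,0.1,0],"roll": 0,"jaw": 1},{"xyz": [0,0,0],"roll": 0,"jaw": 1}])

```text
t: 11.55
position: [0.5886, 0.1192, 0.1204]
tcp_rot: [1.0, -0.002, -0.0, 0.001]
contact_force: [0.6, 0.2, -0.4]
width: 0.0872
grip_force: 0.0
```

```bash
cat > chk.py <<'E'
import sys
from fit import *
def check(k,sk,x,name):
    print(telemetry.get_obs()['position'].round(4))
    T,Sd=get_image('top'),get_image('side'); out=[]
    for p in(T,Sd):
        u,v=proj(p,[[*x,.03]])[0].astype(int);w=30
        c=cv2.resize(p['color'][v-w:v+w,u-w:u+w],(390,390),interpolation=cv2.INTER_CUBIC)[:,:,::-1].copy()
        for P,z in((k,.005),(sk,0)):
            for q in (proj(p,pts(P,*x,z))-[u-w,v-w]+.5)*6.5: cv2.circle(c,tuple(int(i) for i in q),1,(0,255,0) if P==k else (255,255,0),-1)
        out.append(c)
    cv2.imwrite(f'pics/{name}.png',np.hstack(out))
    return T,Sd
E
python3 - <<'E'
from chk import *
check('pot_small','saucer_small',(.5886,.3222),'c1')
E
```

```text
[0.5886 0.1192 0.1204]
```

View pics/c1.png

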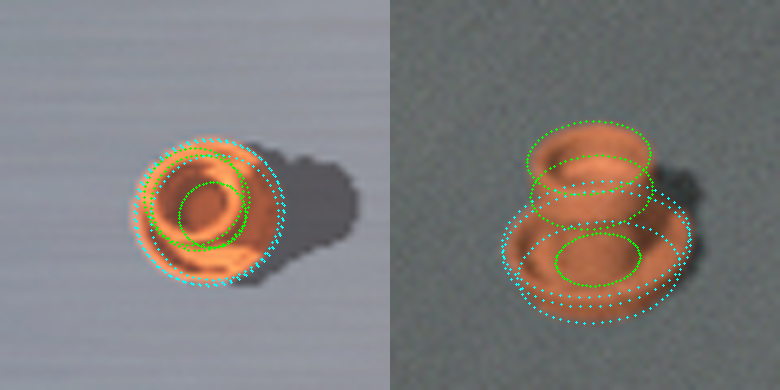

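The small pot stands upright inside its saucer, centred to 1–2 mm in both views (top crop (200,200), side crop (590,230)). Next is the medium pot.

drive_tool(moves=[{"xyz": [0,0.1,0],"roll": 0,"jaw": 1},{"xyz": [0,0.15,0],"roll": 0,"jaw": 1},{"xyz": [0.016,0.15,0],"roll": 0,"jaw": 1},{"xyz": [0.016,0.15,0],"roll": 0,"jaw": 1},{"xyz": [0,0.15,0],"roll": 0,"jaw": 1},{"xyz": [0,0.15,0],"roll": 0,"jaw": 1},{"xyz": [0,0.084,0],"roll": 0,"jaw": 1},{"xyz": [0,0,0.08],"roll": 0,"jaw": 1},{"xyz": [0,0,0.08],"roll": 0,"jaw": 1},{"xyz": [0,0,0],"roll": 0,"jaw": 1},{"xyz": [0,0,0],"roll": 0,"jaw": 1},{"xyz": [0,0,0],"roll": 0,"jaw": 1}])

```text
t: 12.85
position: [0.5978, -0.1104, 0.082]
tcp_rot: [1.0, 0.001, 0.001, 0.0]
contact_force: [0.4, -0.1, -0.2]
width: 0.087
grip_force: 0.0
```

drive_tool(moves=[{"xyz": [-0.005,0.015,0],"roll": 0,"jaw": 1},{"xyz": [0,0,0.05],"roll": 0,"jaw": 1},{"xyz": [0,0,0.08],"roll": 0,"jaw": 1},{"xyz": [0,0,0.07],"roll": 0,"jaw": 1},{"xyz": [0,0,0.028],"roll": 0,"jaw": 1},{"xyz": [0,0,0],"roll": 0,"jaw": 1},{"xyz": [0,0,0],"roll": 0,"jaw": 1},{"xyz": [0,0,0],"roll": 0,"jaw": 1}])

```text
t: 13.65
position: [0.5964, -0.1151, 0.0249]
tcp_rot: [1.0, -0.0, 0.001, 0.0]
contact_force: [-0.9, 0.3, -0.1]
width: 0.0869
grip_force: 0.0
```

drive_tool(moves=[{"xyz": [0,0,0],"roll": 0,"jaw": 0.75},{"xyz": [0,0,0],"roll": 0,"jaw": 0.65},{"xyz": [0,0,0],"roll": 0,"jaw": 0.55},{"xyz": [0,0,0],"roll": 0,"jaw": 0.4},{"xyz": [0,0,0],"roll": 0,"jaw": 0.3},{"xyz": [0,0,0],"roll": 0,"jaw": 0.3},{"xyz": [0,0,0],"roll": 0,"jaw": 0.3},{"xyz": [0,0,0],"roll": 0,"jaw": 0.3}])

```text
t: 14.45
position: [0.5956, -0.1148, 0.0238]
tcp_rot: [1.0, -0.0, 0.0, -0.0]
contact_force: [0.1, 0.6, 0.4]
width: 0.0487
grip_force: 29.7
```

drive_tool(moves=[{"xyz": [0,0,-0.03],"roll": 0,"jaw": 0.3},{"xyz": [0,0,-0.06],"roll": 0,"jaw": 0.3},{"xyz": [0,0,-0.1],"roll": 0,"jaw": 0.3},{"xyz": [0,0,-0.08],"roll": 0,"jaw": 0.3},{"xyz": [0,0,-0.03],"roll": 0,"jaw": 0.3},{"xyz": [0,0.05,0],"roll": 0,"jaw": 0.3},{"xyz": [0,0.1,0],"roll": 0,"jaw": 0.3},{"xyz": [0,0.15,0],"roll": 0,"jaw": 0.3},{"xyz": [0,0.15,0],"roll": 0,"jaw": 0.3},{"xyz": [0,0.12,0],"roll": 0,"jaw": 0.3},{"xyz": [0,0.07,0],"roll": 0,"jaw": 0.3},{"xyz": [0,0.034,0],"roll": 0,"jaw": 0.3},{"xyz": [0,0,0],"roll": 0,"jaw": 0.3},{"xyz": [0,0,0.06],"roll": 0,"jaw": 0.3},{"xyz": [0,0,0.08],"roll": 0,"jaw": 0.3},{"xyz": [0,0,0.06],"roll": 0,"jaw": 0.3},{"xyz": [0,0,0.03],"roll": 0,"jaw": 0.3},{"xyz": [0,0,0],"roll": 0,"jaw": 0.3},{"xyz": [0,0,0],"roll": 0,"jaw": 0.3},{"xyz": [0,0,0],"roll": 0,"jaw": 0.3}])

```text
t: 16.45
position: [0.5963, -0.2837, 0.0424]
tcp_rot: [1.0, 0.0, 0.001, 0.0]
contact_force: [0.0, 0.3, -0.7]
width: 0.0483
grip_force: 29.8
```

Run:
```python
from fit import *
o=telemetry.get_obs();X=o['position'];print(X,o['width'],o['contact_force'])
p=get_image('side'); im=p['color']
u,v=proj(p,[X])[0].astype(int);w=50
c=cv2.resize(im[v-w:v+w,u-w:u+w],None,fx=5,fy=5,interpolation=cv2.INTER_CUBIC)[:,:,::-1].copy()
for q in (proj(p,np.vstack([pts('pot_medium',X[0],X[1],X[2]-.0238),pts('saucer_medium',.5958,-.2828)]))-[u-w,v-w]+.5)*5: cv2.circle(c,tuple(int(i) for i in q),1,(0,255,0),-1)
cv2.imwrite('pics/g4.png',c)
```

```text
[ 0.59631511 -0.28367437  0.04244101] 0.048273390970551756 [ 0.01129029  0.31100291 -0.67457813]
```

View pics/g4.png

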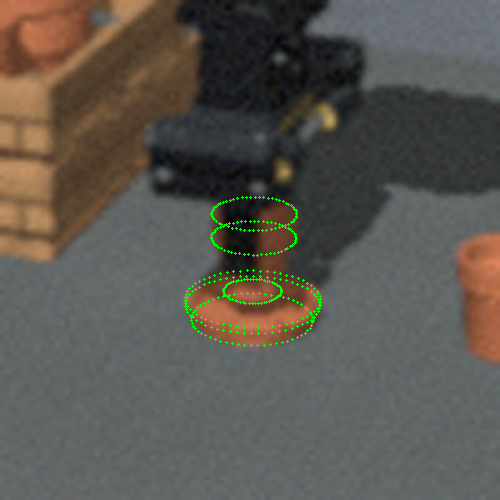

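The held pot at (255,245) lines up with its outline over the medium saucer at (253,305). I lower it.

drive_tool(moves=[{"xyz": [-0.002,-0.002,0.02],"roll": 0,"jaw": 0.3},{"xyz": [0,0,0.016],"roll": 0,"jaw": 0.3},{"xyz": [0,0,0.006],"roll": 0,"jaw": 0.3},{"xyz": [0,0,0],"roll": 0,"jaw": 0.3},{"xyz": [0,0,0],"roll": 0,"jaw": 0.3}])

```text
t: 17.0
position: [0.5949, -0.2829, 0.0307]
tcp_rot: [1.0, -0.0, -0.0, -0.0]
contact_force: [-0.3, -0.2, -1.5]
width: 0.0485
grip_force: 29.8
```

drive_tool(moves=[{"xyz": [0,0,0.004],"roll": 0,"jaw": 0.3},{"xyz": [0,0,0],"roll": 0,"jaw": 0.3}])

```text
t: 17.2
position: [0.595, -0.2828, 0.0298]
tcp_rot: [1.0, -0.0, 0.0, 0.0]
contact_force: [-0.2, 0.2, -0.8]
width: 0.0488
grip_force: 29.8
```

drive_tool(moves=[{"xyz": [0,0,0.002],"roll": 0,"jaw": 0.3},{"xyz": [0,0,0],"roll": 0,"jaw": 0.3}])

```text
t: 17.4
position: [0.595, -0.2828, 0.0293]
tcp_rot: [1.0, -0.0, 0.0, -0.0]
contact_force: [0.3, 0.9, -0.9]
width: 0.0481
grip_force: 29.8
```

drive_tool(moves=[{"xyz": [0,0,0.002],"roll": 0,"jaw": 0.3},{"xyz": [0,0,0],"roll": 0,"jaw": 0.3}])

```text
t: 17.6
position: [0.5951, -0.2829, 0.0289]
tcp_rot: [1.0, -0.0, 0.0, 0.0]
contact_force: [0.2, 0.0, -0.6]
width: 0.048
grip_force: 29.8
```

drive_tool(moves=[{"xyz": [0,0,0.001],"roll": 0,"jaw": 0.3},{"xyz": [0,0,0],"roll": 0,"jaw": 0.3}])

```text
t: 17.8
position: [0.5952, -0.2829, 0.0288]
tcp_rot: [1.0, -0.0, 0.0, 0.0]
contact_force: [-0.1, 0.3, 1.3]
width: 0.0483
grip_force: 29.7
```

drive_tool(moves=[{"xyz": [0,0,0.001],"roll": 0,"jaw": 0.3},{"xyz": [0,0,0],"roll": 0,"jaw": 0.3}])

```text
t: 18.0
position: [0.5953, -0.2829, 0.0288]
tcp_rot: [1.0, -0.0, 0.0, 0.0]
contact_force: [-0.5, 1.5, 3.1]
width: 0.0484
grip_force: 29.5
```

drive_tool(moves=[{"xyz": [0,0,0],"roll": 0,"jaw": 0.6},{"xyz": [0,0,0],"roll": 0,"jaw": 0.7},{"xyz": [0,0,0],"roll": 0,"jaw": 0.85},{"xyz": [0,0,0],"roll": 0,"jaw": 1},{"xyz": [0,0,0],"roll": 0,"jaw": 1},{"xyz": [0,0,-0.03],"roll": 0,"jaw": 1},{"xyz": [0,0,-0.08],"roll": 0,"jaw": 1},{"xyz": [0,0,-0.12],"roll": 0,"jaw": 1},{"xyz": [0,0,-0.12],"roll": 0,"jaw": 1},{"xyz": [-0.07,0,0],"roll": 0,"jaw": 1},{"xyz": [-0.12,0.022,0],"roll": 0,"jaw": 1},{"xyz": [-0.14,0.022,0],"roll": 0,"jaw": 1},{"xyz": [-0.14,0.022,0],"roll": 0,"jaw": 1},{"xyz": [-0.1,0,0],"roll": 0,"jaw": 1},{"xyz": [-0.052,0,0],"roll": 0,"jaw": 1},{"xyz": [0,0,0],"roll": 0,"jaw": 1},{"xyz": [0,0,0],"roll": 0,"jaw": 1},{"xyz": [0,0,0],"roll": 0,"jaw": 1}])

```text
t: 19.8
position: [0.4407, -0.2995, 0.1162]
tcp_rot: [1.0, 0.0, 0.001, 0.0]
contact_force: [0.4, 0.2, 0.2]
width: 0.087
grip_force: 0.0
```

Run:
```python
from chk import *
T,S=check('pot_medium','saucer_medium',(.5958,-.2828),'c2')
print(fit([S],'pot_large',(.4388,-.2991)))
```

```text
[ 0.4407 -0.2995  0.1162]
(array([ 0.43900874, -0.30098708]), np.float64(0.9209462061882141))
```

View pics/c2.png

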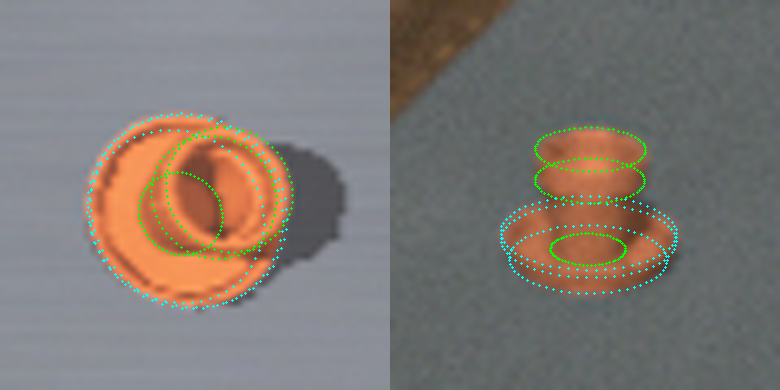

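The medium pot stands centred in its saucer in both views and matches its outlines (top crop (225,195), side crop (590,190)). Next is the large pot.

drive_tool(moves=[{"xyz": [-0.001,0,0.08],"roll": 0,"jaw": 1},{"xyz": [0,0,0.08],"roll": 0,"jaw": 1},{"xyz": [0,0,0],"roll": 0,"jaw": 1},{"xyz": [0,0,0],"roll": 0,"jaw": 1}])

```text
t: 20.3
position: [0.4394, -0.299, 0.0756]
tcp_rot: [1.0, 0.0, -0.0, -0.0]
contact_force: [0.5, -0.7, -0.0]
width: 0.0869
grip_force: 0.0
```

drive_tool(moves=[{"xyz": [0,0,0.05],"roll": 0,"jaw": 1},{"xyz": [0,0,0.05],"roll": 0,"jaw": 1},{"xyz": [0,0,0.05],"roll": 0,"jaw": 1},{"xyz": [0,0,0.018],"roll": 0,"jaw": 1},{"xyz": [0,0,0],"roll": 0,"jaw": 1},{"xyz": [0,0,0],"roll": 0,"jaw": 1},{"xyz": [0,0,0],"roll": 0,"jaw": 0.85},{"xyz": [0,0,0],"roll": 0,"jaw": 0.78},{"xyz": [0,0,0],"roll": 0,"jaw": 0.7},{"xyz": [0,0,0],"roll": 0,"jaw": 0.6},{"xyz": [0,0,0],"roll": 0,"jaw": 0.45},{"xyz": [0,0,0],"roll": 0,"jaw": 0.45},{"xyz": [0,0,0],"roll": 0,"jaw": 0.45},{"xyz": [0,0,0],"roll": 0,"jaw": 0.45}])

```text
t: 21.7
position: [0.4394, -0.2994, 0.0341]
tcp_rot: [1.0, -0.0, 0.0, 0.0]
contact_force: [-0.2, 2.4, 4.2]
width: 0.0614
grip_force: 29.5
```

drive_tool(moves=[{"xyz": [0,0,-0.03],"roll": 0,"jaw": 0.45},{"xyz": [0,0,-0.06],"roll": 0,"jaw": 0.45},{"xyz": [0,0,-0.1],"roll": 0,"jaw": 0.45},{"xyz": [0,0,-0.1],"roll": 0,"jaw": 0.45},{"xyz": [0,0,-0.03],"roll": 0,"jaw": 0.45},{"xyz": [0.029,-0.064,0],"roll": 0,"jaw": 0.45},{"xyz": [0.059,-0.128,0],"roll": 0,"jaw": 0.45},{"xyz": [0.073,-0.16,0],"roll": 0,"jaw": 0.45},{"xyz": [0.073,-0.16,0],"roll": 0,"jaw": 0.45},{"xyz": [0.073,-0.16,0],"roll": 0,"jaw": 0.45},{"xyz": [0.073,-0.16,0],"roll": 0,"jaw": 0.45},{"xyz": [0.073,-0.16,0],"roll": 0,"jaw": 0.45},{"xyz": [0.073,-0.16,0],"roll": 0,"jaw": 0.45},{"xyz": [0.073,-0.16,0],"roll": 0,"jaw": 0.45},{"xyz": [0.073,-0.16,0],"roll": 0,"jaw": 0.45},{"xyz": [0.045,-0.096,0],"roll": 0,"jaw": 0.45},{"xyz": [0.015,-0.036,0],"roll": 0,"jaw": 0.45},{"xyz": [0,0,0],"roll": 0,"jaw": 0.45},{"xyz": [0,0,0],"roll": 0,"jaw": 0.45},{"xyz": [0,0,0],"roll": 0,"jaw": 0.45}])

```text
t: 23.7
position: [0.6217, 0.1002, 0.1135]
tcp_rot: [1.0, -0.001, -0.0, 0.0]
contact_force: [-0.3, 0.0, -2.9]
width: 0.0617
grip_force: 29.9
```

Run:
```python
from fit import *
o=telemetry.get_obs();X=o['position'];print(X,o['width'],o['contact_force'])
p=get_image('side'); im=p['color']
print(fit([p],'saucer_large',(.6232,.1018)))
u,v=proj(p,[X])[0].astype(int);w=50
c=cv2.resize(im[v-w:v+w,u-w:u+w],None,fx=5,fy=5,interpolation=cv2.INTER_CUBIC)[:,:,::-1].copy()
for q in (proj(p,np.vstack([pts('pot_large',X[0],X[1],X[2]-.0341),pts('saucer_large',.6232,.1018)]))-[u-w,v-w]+.5)*5: cv2.circle(c,tuple(int(i) for i in q),1,(0,255,0),-1)
cv2.imwrite('pics/g5.png',c)
```

```text
[0.62172418 0.10021465 0.11351382] 0.06167806195210767 [-0.31035516  0.04955143 -2.94500376]
(array([0.62216684, 0.10196585]), np.float64(0.9597938832004803))
```

View pics/g5.png

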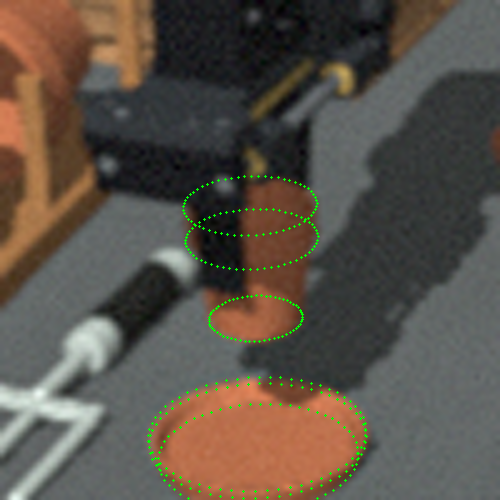

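The held pot at (250,260) fits its outline, and the large saucer at (258,440) has not moved. I lower it.

drive_tool(moves=[{"xyz": [0.003,-0.005,0.04],"roll": 0,"jaw": 0.45},{"xyz": [0,0,0.08],"roll": 0,"jaw": 0.45},{"xyz": [0,0,0.08],"roll": 0,"jaw": 0.45},{"xyz": [0,0,0.04],"roll": 0,"jaw": 0.45},{"xyz": [0,0,0.02],"roll": 0,"jaw": 0.45},{"xyz": [0,0,0.01],"roll": 0,"jaw": 0.45},{"xyz": [0,0,0],"roll": 0,"jaw": 0.45},{"xyz": [0,0,0],"roll": 0,"jaw": 0.45},{"xyz": [0,0,0],"roll": 0,"jaw": 0.45}])

```text
t: 24.65
position: [0.6238, 0.103, 0.0473]
tcp_rot: [1.0, -0.0, 0.001, -0.0]
contact_force: [0.6, -0.7, -1.4]
width: 0.0617
grip_force: 29.9
```

drive_tool(moves=[{"xyz": [-0.003,0.003,0.01],"roll": 0,"jaw": 0.45},{"xyz": [0,0,0.006],"roll": 0,"jaw": 0.45},{"xyz": [0,0,0.004],"roll": 0,"jaw": 0.45},{"xyz": [0,0,0],"roll": 0,"jaw": 0.45}])

```text
t: 25.05
position: [0.622, 0.1022, 0.041]
tcp_rot: [1.0, -0.0, -0.0, 0.0]
contact_force: [0.1, -0.4, -1.8]
width: 0.0616
grip_force: 29.9
```

drive_tool(moves=[{"xyz": [0,0,0.004],"roll": 0,"jaw": 0.45},{"xyz": [0,0,0],"roll": 0,"jaw": 0.45}])

```text
t: 25.25
position: [0.6222, 0.1022, 0.0402]
tcp_rot: [1.0, -0.0, -0.0, -0.0]
contact_force: [0.3, -0.3, -2.1]
width: 0.0616
grip_force: 29.9
```

drive_tool(moves=[{"xyz": [0,0,0.002],"roll": 0,"jaw": 0.45},{"xyz": [0,0,0],"roll": 0,"jaw": 0.45}])

```text
t: 25.45
position: [0.6223, 0.1022, 0.0397]
tcp_rot: [1.0, -0.0, -0.0, 0.0]
contact_force: [-0.8, -0.3, -2.0]
width: 0.0616
grip_force: 29.9
```

drive_tool(moves=[{"xyz": [0,0,0.002],"roll": 0,"jaw": 0.45},{"xyz": [0,0,0],"roll": 0,"jaw": 0.45}])

```text
t: 25.65
position: [0.6223, 0.1022, 0.0392]
tcp_rot: [1.0, -0.0, -0.0, 0.0]
contact_force: [-0.8, 0.6, -2.2]
width: 0.0616
grip_force: 29.9
```

drive_tool(moves=[{"xyz": [0,0,0.001],"roll": 0,"jaw": 0.45},{"xyz": [0,0,0],"roll": 0,"jaw": 0.45}])

```text
t: 25.85
position: [0.6224, 0.1022, 0.0392]
tcp_rot: [1.0, -0.0, 0.0, -0.0]
contact_force: [-0.3, 0.3, -1.2]
width: 0.0617
grip_force: 29.8
```

drive_tool(moves=[{"xyz": [0,0,0.001],"roll": 0,"jaw": 0.45},{"xyz": [0,0,0],"roll": 0,"jaw": 0.45}])

```text
t: 26.05
position: [0.6225, 0.1022, 0.0392]
tcp_rot: [1.0, -0.0, 0.0, -0.0]
contact_force: [0.2, -0.3, 0.3]
width: 0.0616
grip_force: 29.7
```

Contact. I release, lift and back away.

drive_tool(moves=[{"xyz": [0,0,0.001],"roll": 0,"jaw": 0.45},{"xyz": [0,0,0],"roll": 0,"jaw": 0.75},{"xyz": [0,0,0],"roll": 0,"jaw": 0.85},{"xyz": [0,0,0],"roll": 0,"jaw": 1},{"xyz": [0,0,0],"roll": 0,"jaw": 1},{"xyz": [0,0,0],"roll": 0,"jaw": 1},{"xyz": [0,0,-0.03],"roll": 0,"jaw": 1},{"xyz": [0,0,-0.08],"roll": 0,"jaw": 1},{"xyz": [0,0,-0.12],"roll": 0,"jaw": 1},{"xyz": [0,0,-0.14],"roll": 0,"jaw": 1},{"xyz": [0,0,-0.1],"roll": 0,"jaw": 1},{"xyz": [-0.06,0.1,0],"roll": 0,"jaw": 1},{"xyz": [-0.1,0.15,0],"roll": 0,"jaw": 1},{"xyz": [-0.1,0.15,0],"roll": 0,"jaw": 1},{"xyz": [-0.1,0.15,0],"roll": 0,"jaw": 1},{"xyz": [-0.1,0.15,0],"roll": 0,"jaw": 1},{"xyz": [-0.05,0.08,0],"roll": 0,"jaw": 1},{"xyz": [0,0,0],"roll": 0,"jaw": 1},{"xyz": [0,0,0],"roll": 0,"jaw": 1}])

```text
t: 27.95
position: [0.4951, -0.093, 0.1568]
tcp_rot: [1.0, -0.001, 0.001, -0.0]
contact_force: [0.8, -0.1, 0.4]
width: 0.0871
grip_force: 0.0
```

Run:
```python
from chk import *
T,S=check('pot_large','saucer_large',(.6232,.1018),'c3')
save(T,'topend')
```

```text
[ 0.4951 -0.093   0.1568]
```

View pics/c3.png

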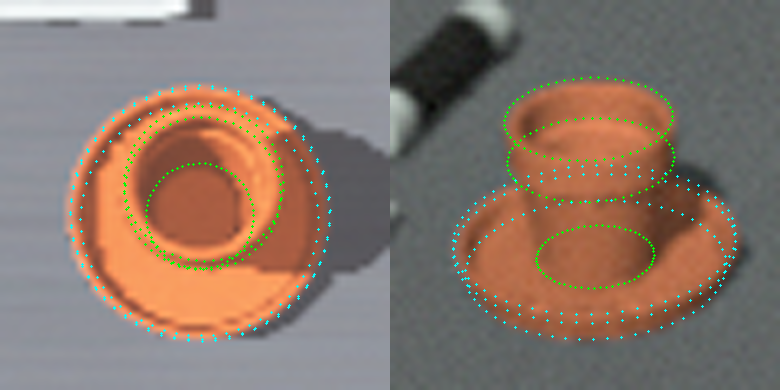

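View pics/topend.png

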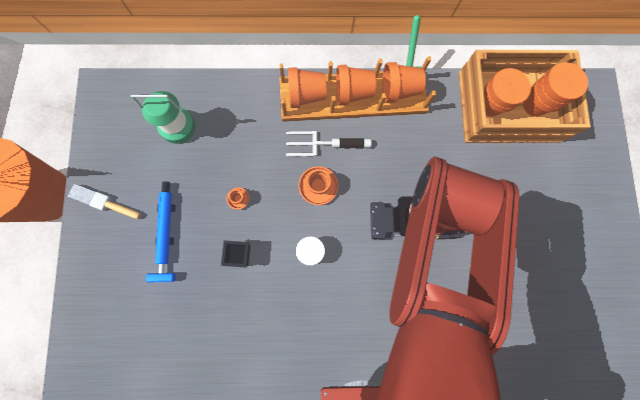

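The large pot is centred and upright in its saucer (319,185). The small pot is still in place at (238,199), and the bystanders have not moved.

```bash
python3 -c "
from workcell import ticket; print(ticket.hand_in())"
```

```text
the job is handed in; nothing more can be done
None
```

All three pots stand upright in the middle of their own saucers, set down in the order small, medium, large, and the job was handed in at about 28 s of the 90 s allowed.

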